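# Rock a battery pack into its desk charger

### The job

Put the loose battery pack on charge in the desk charger: hook its contact tongue under the charger's hood, push it against the sprung contacts and rock the tail down until the pack lies flat on the bay floor with its tail caught under the lip, then let go of it. Ease it in by feel with a thumb's pressure, never pressing it against the charger with more than 30 N, and do not disturb the tools and other things lying about.

Things in the scene. Friction and masses are not known exactly. Their poses are not given: they have to be found in the camera images.
- battery: loose black battery pack, about 120 g, lying on the table. Origin at the centre of its underside, z up, +x towards the contact tongue (nose), -x the tail. 76 mm long over all (x), 38 wide (y), 22 high. Full height from x = -34 to +26; in front a 9 mm high tongue reaches to x = +38, behind a 7 mm high catch tab to x = -38, both full width, at the bottom. Grasp across the width, upper half.
- battery_nose (a point): point on the battery at the bottom edge of the tongue's end, x = +38 mm, on the centre line; axes as the battery's
- battery_tail (a point): point on the battery at the bottom edge of the tab's end, x = -38 mm, on the centre line; axes as the battery's
- charger: desk charger: black base 148 x 74 mm that does not move, carrying the grey battery plate (115 x 64 mm, top 31 mm high) clamped between two rails. Origin on the table under the base's bay middle, z up, +x towards the hooded head. The plate was clamped by hand up to 15 mm off the middle along x, each time differently; this is not reported, so feel for it. Sideways and in height it is exact.
- hood_middle (a point): on the base (does not follow the plate): where the middle of the hood's lower edge is when the plate is in its middle position; charger x = +34.5 mm, 13 mm above the bay floor. Hood 4 mm thick, reaching on to +x. Under it, 1.5 mm behind its edge, a sprung contact block: 1.4 N to start it, 0.9 N more per mm, solid after 6.2 mm
- lip_middle (a point): on the base, as above: where the middle of the catch lip's lower edge is; charger x = -35 mm, 8.5 mm above the bay floor, 69.5 mm from the hood's edge (less than the battery's length, so tongue first, tail raised some 14 degrees). Tail wall 3 mm behind the lip's tip. Above the lip a short steep ramp, top 16 mm above the floor. To pass the lip the battery presses the contacts in about 5 mm; seated, 2 mm
- bay_floor (a point): middle of the bay's flat floor for the plate's middle position: charger x = 0, y = 0, 14 mm above the table; here the seated battery's origin lies (plus the plate's shift in x), axes alike. Bay sides at y = +-20 mm (1 mm room each side), 10 mm high, bevelled, missing between x = -20 and +8 mm to make room for fingers
- peg_block: beech block with pegs, 48 x 120 x 54 mm, right of the work; leave alone; origin at its underside centre
- glue_stick_2: cream glue stick 12 x 108 mm lying right of the charger; leave alone; origin at its underside centre
- screwdriver: screwdriver with blue handle, 128 mm long, left of the battery; leave alone; origin at its underside centre
- tweezers: steel tweezers, 123 mm long, on the green cutting mat in front of the charger; leave alone; origin at its underside centre
Things that resemble listed ones, but are neither listed nor needed, are in the scene too. Of the things that look like the charger, the smaller one is meant.

How it is judged:
By the outcome, as a careful person would: the job done as asked, in the order asked, and still so for the second after the job is handed in, with the robot touching nothing.
It also fails if it takes over 58 s, if anything falls off the work surface, if the arm or the gripper's body presses on something with over 40 N, if the wrist force passes 120 N, or if a joint passes its speed limit or range.

### The arm

A 6-joint arm with a two-finger parallel gripper is mounted at the origin on a cart in front of the work surface, level with it; the furniture and walls round the work are solid. World frame = base frame: x ahead of the robot, y to its left, z up, the work surface at z = 0. Lengths are in m, angles in degrees, forces in N, time in s.
With the tool pointing down it reaches from about 0.375 to 0.9 m from the base axis. Payload 3.1 kg.
Tool frame: the origin (TCP) lies at the very end of the fingers, on their centre line; the grasp point (between the pads) lies 19 mm behind it; z points along the fingers, y is the line along which they close (so a half turn about z gives the same grasp; the last joint's range is limited). The gripper opens to 87 mm and grips with 3 to 60 N. Pads are 19 mm wide; open, the fingers measure 117 mm over their backs; the gripper's body (75 mm by 190 mm) begins 51 mm behind the grasp point.
Start: joints at [60.705, 30.224, 82.088, -0, 67.689, -10.227], TCP at [0.204, 0.591, 0.223] pointing down, gripper open.
Joint ranges: [-176.69, 176.69], [-43.24, 126.21], [12.49, 139.97], [-82, 262], [0, 151.66], [-163.58, 163.58]. Speed limits (degrees/s): [159.86, 159.86, 180, 180, 180, 180].

### API

Orientations are given as a 3x3 rotation matrix whose columns are the frame's x, y, z axes.
In Python, from rig import readout, cams, bot gives the robot as it stands.
- The arm moves only by the shell command python3 -m inch 'ROWS'. ROWS is JSON, a list of rows, each a list of 5 numbers: the shift along the world's x, y, z in cm, then the turn about the world's z in degrees, then the finger opening in cm, from 0 to 8.7. In form: [[dx, dy, dz, twist, fingers], ...]. A call has 1 to 10 rows; each row is the pose to reach, as a shift and turn from the pose commanded when the call began; what a row does not reach only later rows make up. A row lasts 1/12 s, in which the tool goes at most 41.7 mm and 7.16 degrees, less where a joint would pass 70% of its speed; a pose out of reach is approached as far as the arm can. A call with a gripper value outside its range is refused whole. The fingers move at their own pace and stop on an object; the grip force is fixed at half the most. Time passes only in rows, so rows that repeat a pose let the fingers close. It gives the time, the measured TCP pose, the force, the opening and the grip force at its end, in the units of the state.
- readout.read_state(): the state, without advancing time (a new reading comes with each control period).
- cams.capture(name): name is "scene" or "top" or "wrist"; returns a dict with "image" (480x640x3 uint8, blue, green, red), "intrinsics" (3x3 intrinsics, pixels), "xyz" and "rotation" of the camera in the world; the wrist camera has in their place "tool_from_camera" (4x4, takes a point from camera to tool coordinates, whose origin is the TCP and whose axes are the flange's). Camera axes: x right, y down, z forward; pixel columns grow to the right and rows downward; lengths in m; the calibration is good to about 2 mm. A picture is of the moment at which its call begins: read the wrist's pose just before it. There is no depth.
- bot.hand_in(): hands the job in; it is judged then, once.
The state is a dict: "time_s": time; "joint_positions": joint angles; "qvel": joint speeds; "tau": joint torques, N m; "position": TCP position; "tcp_rot": TCP orientation; "force": force on the tool from outside, world axes, zero at the start; "moment": the same for the moment, N m; "opening": opening from 0.0 (shut) to 1.0 (fully open); "grasp_force": force on a finger pad.
Only numpy, scipy, OpenCV 4.12 (cv2) and the standard library are available. Lean on these libraries where they do the work, as an engineer would, in place of code of your own. Each camera call takes 0.05 s, during which the arm holds its last target. There are 200 camera calls.

## Working session

There is one attempt and no reset: what is moved stays moved. The work goes in short steps, Python scripts to look and compute and a shell command to move; the robot and the scene stay as the last step left them, time stands still between calls to the robot, and variables do not carry over. Pictures are saved under pics/ and viewed, at most 10 in all, crops included, and the job is handed in when it is done.

```bash
ls; mkdir -p pics
cat > h.py <<'E'
import numpy as np, cv2
from rig import readout, cams, bot
def snap(n,f):
    s=readout.read_state(); c=cams.capture(n); cv2.imwrite('pics/'+f,c['image']); 
    if n=='wrist':
        T=np.eye(4);T[:3,:3]=s['tcp_rot'];T[:3,3]=s['position'];M=T@np.array(c['tool_from_camera']);c['xyz']=M[:3,3];c['rotation']=M[:3,:3]
    np.savez('pics/'+f+'.npz',K=c['intrinsics'],xyz=c['xyz'],R=c['rotation']); return c
def ray(f,px,z):
    d=np.load('pics/'+f+'.npz');v=d['R']@np.linalg.inv(d['K'])@np.array([px[0],px[1],1.]);return d['xyz']+v*(z-d['xyz'][2])/v[2]
def proj(f,p):
    d=np.load('pics/'+f+'.npz');q=d['K']@d['R'].T@(np.array(p)-d['xyz']);return q[:2]/q[2]
E
python3 - <<'E'
from h import *
for n in('scene','top'):
    c=snap(n,n+'1.png');print(n,np.round(c['xyz'],3),np.round(c['rotation'],2).tolist())
s=readout.read_state();print({k:np.round(v,3).tolist() for k,v in s.items()})
E
```

```text
pics
scene [-0.157  0.972  0.543] [[-0.76, -0.3, 0.58], [-0.65, 0.31, -0.69], [0.03, -0.9, -0.43]]
top [0.28  0.162 1.649] [[-0.01, -0.99, 0.17], [-1.0, 0.01, -0.01], [0.01, -0.17, -0.99]]
{'time_s': 0.1, 'joint_positions': [60.706, 30.275, 82.146, -0.001, 67.69, -10.226], 'qvel': [-0.05, -0.183, -0.176, 0.014, 0.041, -0.028], 'tau': [-0.0, -44.099, -17.715, 0.063, 0.053, -0.0], 'position': [0.204, 0.59, 0.222], 'tcp_rot': [[-0.945, 0.327, -0.001], [0.327, 0.945, -0.002], [0.0, -0.002, -1.0]], 'force': [-0.008, -0.188, -0.528], 'moment': [-0.024, -0.033, -0.01], 'grasp_force': 0.0, 'opening': 1.003}
```

View pics/top1.png

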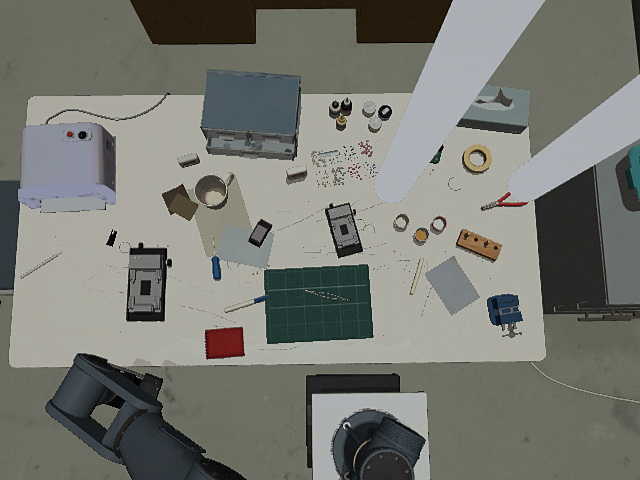

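View pics/scene1.png

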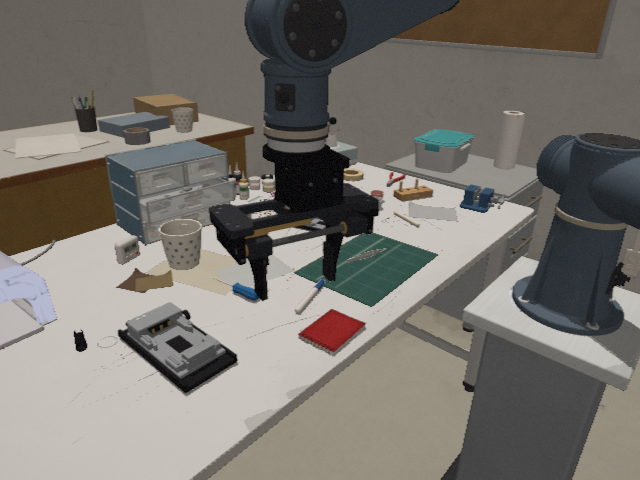

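The top view shows the small charger at about (344,229) and the battery at about (260,232). The screwdriver is at (216,265) and the tweezers at (325,295). The big look-alike charger is at (147,283).

Run:
```python
from h import *
for n,p,z in(('bat',(260,232),.02),('chg',(344,229),.02),('peg',(480,244),.03),('chg nose',(341,208),.03),('chg tail',(348,252),.03)):
    print(n,np.round(ray('top1.png',p,z),3))
c=cams.capture('wrist');print(np.round(c['tool_from_camera'],3).tolist(),c['intrinsics'])
im=cv2.imread('pics/top1.png')[180:280,190:400];cv2.imwrite('pics/c.png',cv2.resize(im,None,fx=3.8,fy=3.8,interpolation=cv2.INTER_CUBIC))
```

```text
bat [0.601 0.3   0.02 ]
chg [0.607 0.06  0.02 ]
peg [ 0.557 -0.324  0.03 ]
chg nose [0.666 0.068 0.03 ]
chg tail [0.538 0.051 0.03 ]
[[0.0, -0.956, -0.294, 0.082], [1.0, -0.0, 0.0, 0.001], [-0.0, -0.294, 0.956, -0.163], [0.0, 0.0, 0.0, 1.0]] [[331.70474941   0.         312.983789  ]
 [  0.         331.70474941 243.15558426]
 [  0.           0.           1.        ]]
```

View pics/c.png

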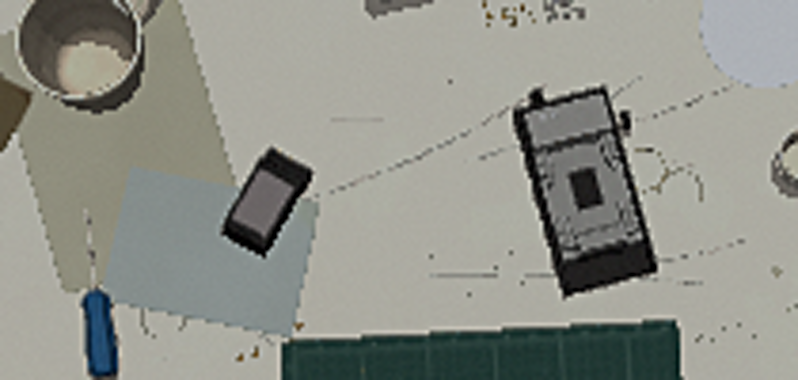

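The charger's solid head points away from the robot (yaw about +14°). The battery's longer dark step, the tongue, appears to be at the upper right (yaw about -30°). I'll go nearer.

```bash
python3 -m inch '[[3.3,-2.8,0,-1,8.7],[6.6,-5.6,0,-2,8.7],[9.9,-8.4,0,-3,8.7],[13,-11,0,-4,8.7],[16,-14,0,-5,8.7],[19,-17,0,-6,8.7],[22,-20,0,-7,8.7],[25,-23,0,-8,8.7],[28,-26,0,-9,8.7],[30,-28,0,-10,8.7]]'; python3 -m inch '[[3,-2,0,0,8.7],[6,-4,0,0,8.7],[8,-4,0,0,8.7],[8,-4,0,0,8.7],[8,-4,0,0,8.7],[8,-4,0,0,8.7]]'
python3 - <<'E'
from h import *
c=snap('wrist','w1.png');s=readout.read_state();print(s['time_s'],np.round(s['position'],4),np.round(s['tcp_rot'],3).tolist(),s['force'])
E
```

```text
time_s: 0.98
position: [0.5058, 0.3084, 0.2223]
tcp_rot: [[-0.873, 0.487, 0.0], [0.487, 0.873, -0.0], [-0.0, -0.0, -1.0]]
force: [0.6, 0.2, 1.3]
opening: 1.003
grasp_force: 0.0
time_s: 1.48
position: [0.5828, 0.2708, 0.2219]
tcp_rot: [[-0.874, 0.486, -0.003], [0.486, 0.874, -0.0], [0.002, -0.001, -1.0]]
force: [-0.4, 0.1, -0.9]
opening: 1.001
grasp_force: 0.0
1.5333 [0.5825 0.2711 0.222 ] [[-0.875, 0.485, -0.002], [0.485, 0.875, -0.0], [0.002, -0.001, -1.0]] [ 0.30498566 -0.09189572 -0.45379724]
```

View pics/w1.png

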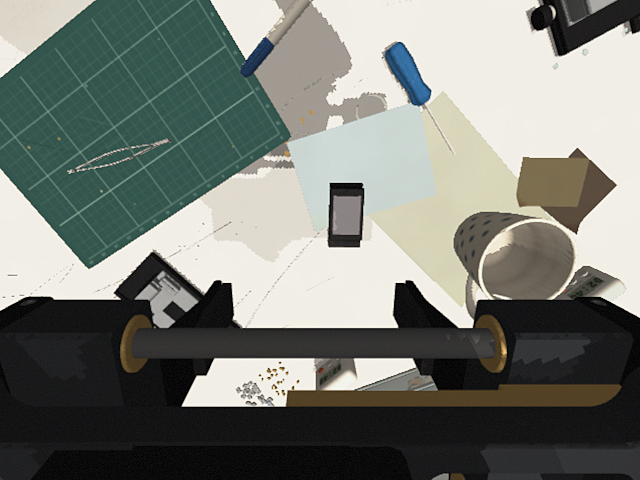

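The battery is at about (346,215), aligned with the tool to within 1-2°. Its ends are ambiguous, so I'll crop and enlarge them, along with the charger from the top view.

Run:
```python
from h import *
im=cv2.imread('pics/w1.png')[170:260,305:385]
im=cv2.convertScaleAbs(im,alpha=2.2,beta=30)
cv2.imwrite('pics/c2.png',cv2.resize(im,None,fx=6,fy=6,interpolation=cv2.INTER_NEAREST))
```

```text
(no output)
```

View pics/c2.png

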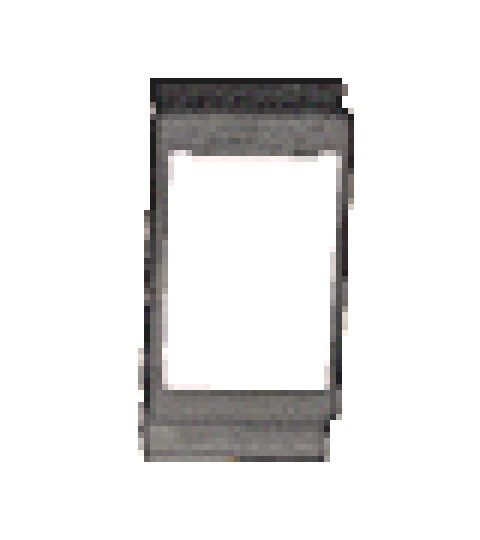

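The lit horizontal step (rows 239–247, bottom) is the tongue; at the top there is only the tail face. So the nose points away from the robot, yaw about -30°.

Run:
```python
from h import *
P=[ray('w1.png',p,.022) for p in((332.8,195.3),(361.2,195.5),(332,234.7),(359.7,234.7))]
a,b,c,d=P;n=(c+d)/2-(a+b)/2;yaw=np.degrees(np.arctan2(n[1],n[0]));print(np.round(P,4).tolist())
print('len',np.linalg.norm(n),'w',np.linalg.norm(a-b),np.linalg.norm(c-d),'yaw',yaw)
w=b-a;print('width yaw',np.degrees(np.arctan2(w[1],w[0])),np.round(n,3))
# bottom nose / tail points
N=ray('w1.png',(305+237/6,170+460/6),0.0);Tl=ray('w1.png',(305+247/6,170+78/6),0.0);print('nose',N,'tail',Tl,np.linalg.norm(N-Tl),np.degrees(np.arctan2(*(N-Tl)[1::-1])))
u=(N-Tl)/np.linalg.norm(N-Tl)
B=(N+Tl)/2;B2=sum(P)/4+0.004*u
print('origin',B,B2);G=B-.006*u
s=readout.read_state();print('move cm',(G-s['position'])*100)
# charger from top view: base black corners, height guess 0.01
hs=cv2.imread('pics/top1.png')
m=(hs[190:270,315:375].max(2)<170).astype(np.uint8)
n_,l,st,_=cv2.connectedComponentsWithStats(m);k=1+st[1:,4].argmax()
pts=np.argwhere(l==k)[:,::-1]+[315,190]
r=cv2.minAreaRect(pts.astype(np.float32));print(r)
bx=cv2.boxPoints(r);W=[ray('top1.png',p,.012) for p in bx];print(np.round(W,4).tolist(),np.round(np.mean(W,0),4))
```

```text
[[0.5715, 0.3031, 0.022], [0.5868, 0.3302, 0.022], [0.6107, 0.2812, 0.022], [0.6259, 0.3087, 0.022]]
len 0.04472788324527294 w 0.031154673070563042 0.031470608698181066 yaw -29.00882147381577
width yaw 60.56254116005221 [ 0.039 -0.022  0.   ]
nose [0.63735468 0.2855275  0.        ] tail [0.57006223 0.32265815 0.        ] 0.07685673607421423 -28.889052769233857
origin [0.60370846 0.30409283 0.        ] [0.60223805 0.30386567 0.022     ]
move cm [  1.59969935   3.58470809 -22.20481348]
((340.41888427734375, 229.23397827148438), (56.638004302978516, 45.3349723815918), 79.3803482055664)
[[0.6784, 0.1483, 0.012], [0.702, 0.0187, 0.012], [0.5381, -0.0071, 0.012], [0.5154, 0.1206, 0.012]] [0.6085 0.0701 0.012 ]
```

Battery origin is about (0.603, 0.304) at yaw -29.0°, with measured length 76.9 mm against 76, so it agrees. I'll descend on it.

```bash
python3 -m inch '[[1.6,3.6,-2,0,7],[1.6,3.6,-6,0,6.5],[1.6,3.6,-10,0,6],[1.6,3.6,-14,0,6],[1.6,3.6,-17,0,6],[1.6,3.6,-19,0,6],[1.6,3.6,-20.5,0,6],[1.6,3.6,-21.3,0,6],[1.6,3.6,-21.8,0,6],[1.6,3.6,-21.8,0,6]]'; python3 -m inch '[[0,0,0,0,4.5],[0,0,0,0,4.2],[0,0,0,0,4],[0,0,0,0,3.5],[0,0,0,0,3],[0,0,0,0,3],[0,0,0,0,3]]'
```

```text
time_s: 2.37
position: [0.5999, 0.3071, 0.0046]
tcp_rot: [[-0.874, 0.485, 0.0], [0.485, 0.874, -0.0], [-0.0, -0.0, -1.0]]
force: [0.3, -0.3, 0.6]
opening: 0.687
grasp_force: 0.0
time_s: 2.95
position: [0.6004, 0.3064, 0.0056]
tcp_rot: [[-0.874, 0.486, 0.001], [0.486, 0.874, -0.0], [-0.001, -0.0, -1.0]]
force: [-1.3, -2.4, 5.9]
opening: 0.435
grasp_force: 30.0
```

```bash
python3 -m inch '[[0,0,2,0,3],[0,0,5,0,3],[0,0,9,0,3],[0,0,13,0,3],[0.5,-3,17,6,3],[1,-6,20,12,3],[1.5,-9.5,21,18,3],[2,-13,21,24,3],[2.5,-16.5,21,30,3],[3,-20,21,36,3]]'; python3 -m inch '[[1,-3.5,0.5,6,3],[1,-3.7,0.5,7,3],[1,-3.7,0.5,7,3],[1,-3.7,0.5,7,3],[1,-3.7,0.5,7,3]]'
python3 - <<'E'
from h import *
c=snap('wrist','w2.png');s=readout.read_state();print(s['time_s'],np.round(s['position'],4),np.round(s['tcp_rot'],3).tolist(),s['force'],s['moment'])
E
```

```text
time_s: 3.78
position: [0.6303, 0.1053, 0.2151]
tcp_rot: [[-0.992, -0.126, 0.001], [-0.126, 0.992, 0.001], [-0.001, 0.0, -1.0]]
force: [-0.7, -0.8, -2.1]
opening: 0.436
grasp_force: 30.0
time_s: 4.2
position: [0.6395, 0.0709, 0.219]
tcp_rot: [[-0.971, -0.241, -0.001], [-0.241, 0.971, 0.001], [0.001, 0.001, -1.0]]
force: [0.4, 0.8, -1.5]
opening: 0.432
grasp_force: 30.0
4.25 [0.6395 0.0712 0.2191] [[-0.97, -0.242, -0.001], [-0.242, 0.97, 0.001], [0.001, 0.001, -1.0]] [-0.4452647  -0.08119661 -1.44734159] [0.05638023 0.01642002 0.01726518]
```

View pics/w2.png

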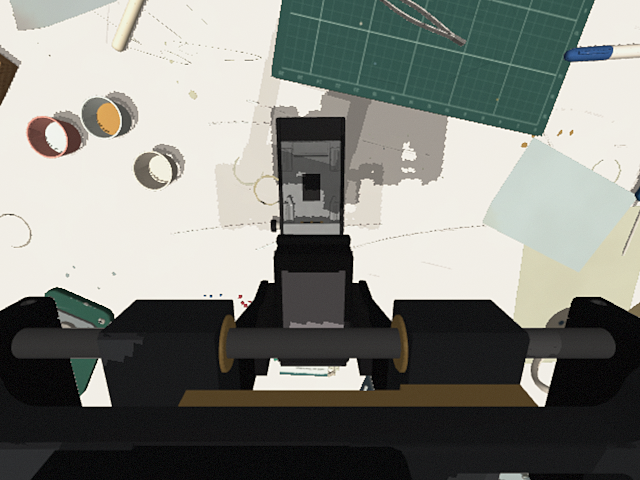

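The charger's bay and tail end are visible at (311,185), but the held battery hides the head. I'll step 6 cm further along and enlarge.

```bash
python3 -m inch '[[3,0.7,0,0,3],[5.8,1.4,0,0,3],[5.8,1.4,0,0,3],[5.8,1.4,0,0,3],[5.8,1.4,0,0,3]]'
python3 - <<'E'
from h import *
c=snap('wrist','w3.png');s=readout.read_state();print(s['time_s'],np.round(s['position'],4),np.round(s['tcp_rot'],3).tolist())
im=c['image'][55:235,250:370];im=cv2.convertScaleAbs(im,alpha=1.3,beta=15)
cv2.imwrite('pics/c3.png',cv2.resize(im,None,fx=5,fy=5,interpolation=cv2.INTER_NEAREST)[:, :][0:900])
cv2.imwrite('pics/c3.png',cv2.resize(im[:150],None,fx=4,fy=4,interpolation=cv2.INTER_NEAREST))
E
```

```text
time_s: 4.67
position: [0.697, 0.0851, 0.2188]
tcp_rot: [[-0.97, -0.242, -0.002], [-0.242, 0.97, 0.0], [0.002, 0.001, -1.0]]
force: [-0.2, -0.2, -1.7]
opening: 0.431
grasp_force: 30.0
4.7167 [0.6968 0.0847 0.219 ] [[-0.97, -0.242, -0.002], [-0.242, 0.97, 0.0], [0.002, 0.001, -1.0]]
```

View pics/c3.png

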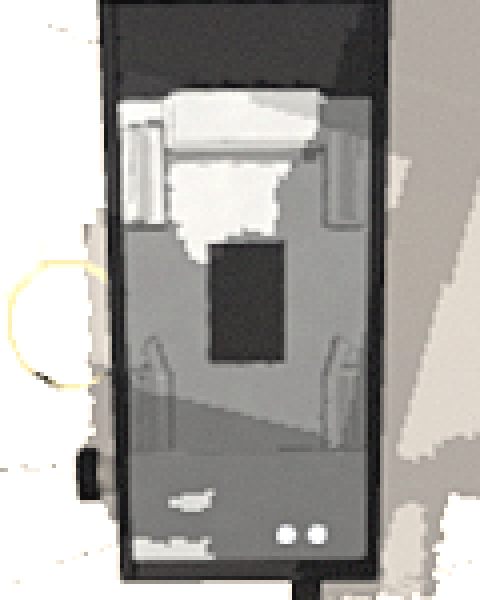

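The crop shows the lip's edge at crop row ~150 and the hood edge at ~450. The finger gaps are at rows 225–340, and the plate is shifted visibly towards the head. I'll turn these into positions.

Run:
```python
from h import *
f='w3.png';R=lambda u,v,z:ray(f,(250+u/4-.125,55+v/4-.125),z)
# base edges
for z in(0,.012):
    L0,L1,R0,R1=R(104,40,z),R(122,575,z),R(388,40,z),R(380,575,z)
    for a,b in((L0,L1),(R0,R1),((L0+R0)/2,(L1+R1)/2)):
        d=a*0+b-a;print(z,'yaw',np.degrees(np.arctan2(d[1],d[0])))
    print('w',np.linalg.norm(L0-R0),np.linalg.norm(L1-R1))
lip=R(243,150,.0225);hood=R((128+370)/2,450,.027);hood2=R((128+370)/2,450,.031)
win=R((210+284)/2,(240+360)/2,.014)
pt=R((117+372)/2,96,.02);ph=R((130+366)/2,560,.031)
bt=R((102+388)/2,0,.0);bh=R((122+380)/2,580,.012)
u=np.array([np.cos(np.radians(14)),np.sin(np.radians(14)),0])
for n,p in(('lip',lip),('hood',hood),('hood2',hood2),('window',win),('plate tail',pt),('plate head',ph),('bt',bt),('bh',bh)):
    print(n,np.round(p,4),'along',round(p@u,4),'side',round(p[1]*u[0]-p[0]*u[1],4))
```

```text
0 yaw 14.298618378632819
0 yaw 14.78519869213715
0 yaw 14.541968111853643
w 0.07348486590139397 0.0746663793433029
0.012 yaw 14.298618378632813
0.012 yaw 14.785198692137154
0.012 yaw 14.541968111853624
w 0.07117809645276098 0.07232252090937327
lip [0.5734 0.0536 0.0225] along 0.5694 side -0.0867
hood [0.6436 0.0726 0.027 ] along 0.642 side -0.0852
hood2 [0.6433 0.0726 0.031 ] along 0.6418 side -0.0852
window [0.6072 0.063  0.014 ] along 0.6045 side -0.0857
plate tail [0.5611 0.0509 0.02  ] along 0.5568 side -0.0863
plate head [0.671  0.0792 0.031 ] along 0.6703 side -0.0855
bt [0.5362 0.0448 0.    ] along 0.5311 side -0.0862
bh [0.6791 0.0821 0.012 ] along 0.6788 side -0.0847
```

Run:
```python
from h import *
for f in('w2.png','w3.png'):
    im=cv2.imread('pics/'+f).astype(int)
    for r in (285,300,315):
        row=im[r,250:380].sum(1);print(f,r,'|'.join(str(v) for v in row[20:110:2]))
    print('col',im[255:335,313].sum(1).tolist())
    d=np.load('pics/'+f+'.npz')
    T=np.eye(4);c=cams.capture('wrist') if f=='w3.png' else None
    if c is not None:
        M=np.linalg.inv(np.array(c['tool_from_camera']))
        for x in(.04,.03,.02,-.02):
            p=M@[x,0,-.017,1];q=c['intrinsics']@p[:3];print(x,q[:2]/q[2], 'px/mm',331.7/p[2]/1000)
```

```text
w2.png 285 28|54|51|39|34|39|178|204|207|202|207|206|198|208|206|199|205|209|199|204|212|201|204|201|200|205|209|199|205|209|202|201|201|210|211|209|213|173|25|47|35|36|51|51|32
w2.png 300 45|46|48|37|60|44|166|203|204|210|202|207|203|204|207|207|206|205|211|203|207|198|211|201|208|202|203|201|203|206|204|202|206|210|210|206|205|158|30|40|37|39|50|48|56
w2.png 315 42|59|42|12|51|49|81|216|207|204|210|202|199|206|201|208|210|203|204|207|204|206|205|208|208|205|211|204|202|204|201|200|207|204|208|215|215|91|36|35|44|39|27|38|51
col [59, 52, 32, 42, 53, 31, 38, 46, 33, 43, 40, 40, 50, 29, 54, 32, 22, 130, 223, 214, 200, 206, 200, 204, 203, 211, 205, 207, 205, 210, 205, 208, 197, 198, 204, 208, 196, 204, 207, 200, 207, 206, 211, 202, 200, 201, 203, 204, 202, 201, 205, 206, 203, 203, 202, 203, 207, 204, 210, 208, 202, 206, 207, 201, 205, 206, 185, 276, 401, 389, 382, 399, 347, 135, 103, 113, 127, 136, 140, 137]
w3.png 285 28|60|46|46|48|39|178|206|205|206|200|199|204|210|208|200|209|209|203|210|196|203|203|210|210|208|204|207|204|199|208|204|206|205|201|214|204|174|41|47|38|45|33|47|44
w3
[... 271 characters left out ...]
|196|207|206|197|202|202|201|206|207|203|202|200|202|216|88|48|38|40|22|39|37|53
col [23, 26, 41, 48, 46, 44, 41, 45, 58, 30, 55, 41, 47, 51, 44, 29, 23, 128, 224, 211, 207, 200, 203, 200, 205, 204, 206, 205, 201, 202, 210, 204, 200, 206, 205, 204, 208, 202, 205, 206, 206, 204, 202, 200, 205, 202, 204, 204, 206, 206, 205, 205, 204, 199, 205, 204, 208, 203, 200, 210, 202, 208, 210, 205, 211, 207, 208, 190, 282, 406, 393, 400, 351, 133, 101, 119, 119, 126, 141, 133]
0.04 [310.06171322 234.433956  ] px/mm 2.1842370531704898
0.03 [310.11679794 255.07649311] px/mm 2.1426794043518282
0.02 [310.1698257  274.94819965] px/mm 2.102673595128968
-0.02 [310.36351124 347.5302376 ] px/mm 1.9565511089719911
```

```bash
python3 -m inch '[[-3,-0.8,0,0.5,3],[-6,-1.6,-2,0.5,3],[-9,-2.4,-5,0.5,3],[-9.7,-2.6,-9,0.5,3],[-9.7,-2.6,-12,0.5,3],[-9.7,-2.6,-14,0.5,3],[-9.7,-2.6,-14.9,0.5,3],[-9.7,-2.6,-14.9,0.5,3],[-9.7,-2.6,-14.9,0.5,3],[-9.7,-2.6,-14.9,0.5,3]]'
python3 - <<'E'
from h import *
c=snap('wrist','w4.png');s=readout.read_state();print(s['time_s'],np.round(s['position'],4),s['force'],s['moment'])
im=c['image'][120:340,210:410];im=cv2.convertScaleAbs(im,alpha=1.5,beta=15)
cv2.imwrite('pics/c4.png',cv2.resize(im[:150],None,fx=4,fy=4,interpolation=cv2.INTER_NEAREST))
E
```

```text
time_s: 5.6
position: [0.6026, 0.0577, 0.0722]
tcp_rot: [[-0.968, -0.249, 0.003], [-0.249, 0.968, -0.0], [-0.003, -0.001, -1.0]]
force: [1.1, -0.4, -0.4]
opening: 0.431
grasp_force: 30.0
5.65 [0.6027 0.0577 0.0724] [ 0.54749272  0.13209962 -1.752598  ] [-0.01603797  0.00933129  0.0469785 ]
```

View pics/c4.png

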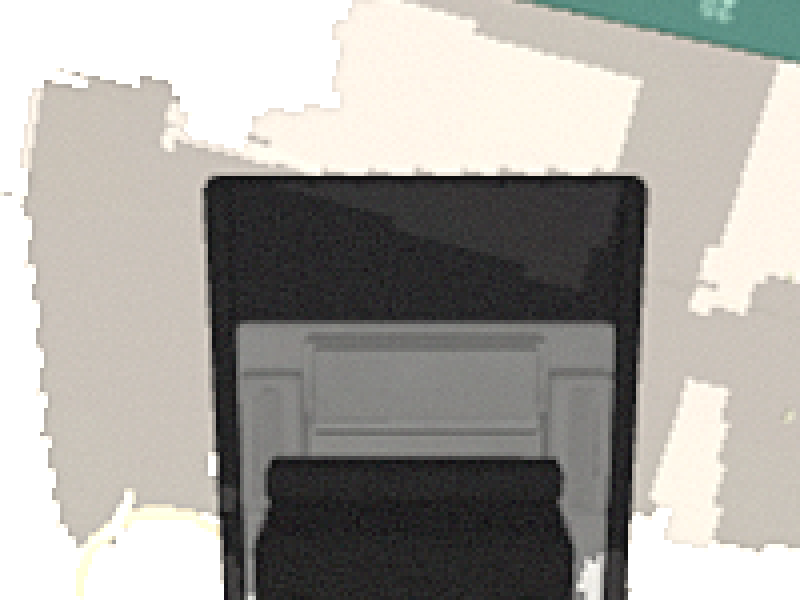

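The charger centre line is at crop column 426 and the battery centre at 414. They are parallel, and the lip tip is at crop row ~432.

Run:
```python
from h import *
f='w4.png';R=lambda u,v,z:ray(f,(210+u/4-.125,120+v/4-.125),z)
s=readout.read_state();p=np.array(s['position']);p0=np.array([.6027,.0577,.0724]);Rm=np.array(s['tcp_rot'])
for n,q in(('tabend',R(414,459,p0[2]+.0024)),('lip edge432',R(425,432,.0225)),('lip top432',R(425,432,.03)),('ramp back 350',R(425,350,.03)),('plate tail',R(426,322,.02)),('plate tail31',R(426,322,.031)),('base tail',R(426,180,.0)),('base tail8',R(426,180,.008)),('wall end',R(426,374,.024))):
    print(n,np.round((q-p0)@Rm[:,:2]*[-1000,1000],1))
```

```text
tabend [-36.    1.5]
lip edge432 [-26.    3.5]
lip top432 [-28.    3.4]
ramp back 350 [-41.2   3.4]
plate tail [-43.9   3.7]
plate tail31 [-45.8   3.5]
base tail [-65.2   3.8]
base tail8 [-65.8   3.7]
wall end [-36.1   3.6]
```

Tail tab is about 10 mm behind the lip tip, and lateral offset is about 1.9 mm. I'll correct and descend until just above the lip.

```bash
python3 -m inch '[[0.1,0.22,-1,0,3],[0.1,0.22,-2,0,3],[0.1,0.22,-3,0,3],[0.1,0.22,-3.3,0,3],[0.1,0.22,-3.5,0,3],[0.1,0.22,-3.5,0,3],[0.1,0.22,-3.5,0,3]]'; python3 -m inch '[[0,0,-0.1,0,3],[0,0,-0.2,0,3],[0,0,-0.3,0,3],[0,0,-0.3,0,3],[0,0,-0.3,0,3]]'
```

```text
time_s: 6.23
position: [0.6014, 0.06, 0.0353]
tcp_rot: [[-0.968, -0.249, -0.002], [-0.249, 0.968, 0.0], [0.002, 0.001, -1.0]]
force: [-1.3, 0.7, 0.9]
opening: 0.433
grasp_force: 30.0
time_s: 6.65
position: [0.6023, 0.0601, 0.0336]
tcp_rot: [[-0.968, -0.249, 0.0], [-0.249, 0.968, 0.0], [-0.0, 0.0, -1.0]]
force: [-2.8, 0.7, 7.9]
opening: 0.432
grasp_force: 30.0
```

```bash
python3 -c "
from h import *;s=readout.read_state();print(s['force'],s['moment'])"; python3 -m inch '[[0,0,-0.1,0,3],[0,0,-0.1,0,3],[0,0,-0.1,0,3]]';  python3 -c "
from h import *;s=readout.read_state();print(s['force'],s['moment'])"
```

```text
[-2.84293107  0.68381567  7.88708673] [ 0.2185868   0.66416844 -0.03965506]
time_s: 6.9
position: [0.6026, 0.0602, 0.0328]
tcp_rot: [[-0.968, -0.249, 0.001], [-0.249, 0.968, 0.0], [-0.001, 0.0, -1.0]]
force: [-2.8, 1.3, 8.3]
opening: 0.434
grasp_force: 30.0
[-2.76084877  1.27424515  8.34713474] [ 0.22557535  0.58327459 -0.04831781]
```

Contact at the tail, about 9 N and steady while lowering, so the pack is pivoting in the grip. I'll continue.

```bash
python3 -m inch '[[0,0,-0.1,0,3],[0,0,-0.2,0,3],[0,0,-0.2,0,3]]'; python3 -m inch '[[0,0,-0.1,0,3],[0,0,-0.2,0,3],[0,0,-0.2,0,3]]';python3 -c "
from h import *;s=readout.read_state();print(s['force'],s['moment']);c=snap('wrist','w5.png')
im=c['image'][180:340,230:400];cv2.imwrite('pics/c5.png',cv2.resize(cv2.convertScaleAbs(im,alpha=2,beta=15),None,fx=3.5,fy=3.5,interpolation=cv2.INTER_NEAREST))"
```

```text
time_s: 7.15
position: [0.6032, 0.0603, 0.031]
tcp_rot: [[-0.969, -0.249, 0.003], [-0.249, 0.969, 0.001], [-0.003, -0.0, -1.0]]
force: [-0.7, 1.3, 8.7]
opening: 0.428
grasp_force: 30.0
time_s: 7.4
position: [0.6038, 0.0604, 0.0293]
tcp_rot: [[-0.969, -0.249, 0.004], [-0.249, 0.969, 0.001], [-0.004, -0.0, -1.0]]
force: [-0.2, 2.5, 9.2]
opening: 0.433
grasp_force: 30.0
[-0.24637791  2.5075699   9.24904081] [ 0.40170006  0.38132369 -0.03033149]
```

View pics/c5.png

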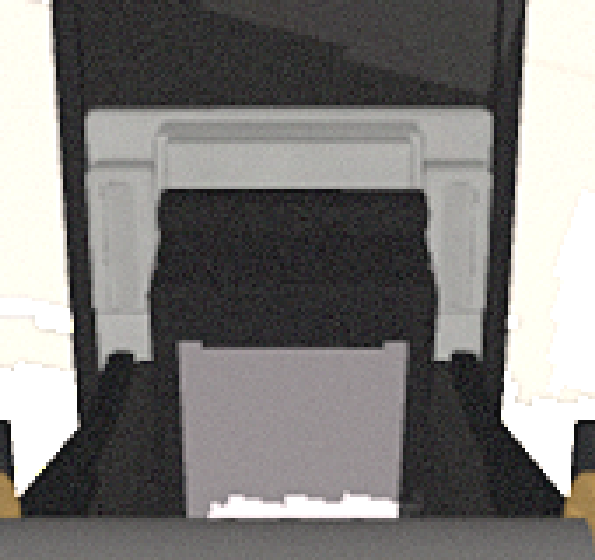

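The tail rests centred on the ramp (crop columns 160–428 against the lip's 157–420). The side force has grown to 2.5 N towards +y, so the nose is on the -y bevel. I'll ease 0.5 mm that way and keep lowering.

```bash
python3 -m inch '[[-0.01,0.05,0,0,3],[-0.01,0.05,0,0,3],[-0.01,0.05,-0.1,0,3],[-0.01,0.05,-0.1,0,3]]'; python3 -m inch '[[0,0,-0.1,0,3],[0,0,-0.2,0,3],[0,0,-0.2,0,3]]';python3 -c "
from h import *;s=readout.read_state();print(s['force'],s['moment'])"
```

```text
time_s: 7.78
position: [0.604, 0.0605, 0.0284]
tcp_rot: [[-0.969, -0.249, 0.004], [-0.249, 0.969, 0.0], [-0.004, -0.001, -1.0]]
force: [-0.6, 1.2, 9.3]
opening: 0.435
grasp_force: 30.0
time_s: 8.03
position: [0.6043, 0.0606, 0.0273]
tcp_rot: [[-0.969, -0.249, 0.005], [-0.249, 0.969, 0.0], [-0.005, -0.001, -1.0]]
force: [-1.9, 0.6, 12.9]
opening: 0.432
grasp_force: 30.0
[-1.93946799  0.56589092 12.88979834] [ 0.21318243  0.59848177 -0.05613441]
```

Force stepped up to about 13 N at z=27.3 mm, which matches nose on floor with tail on the ramp. I'll ease off slightly and push forward along the charger axis.

```bash
python3 -m inch '[[0,0,0.05,0,3],[0.1,0.025,0.05,0,3],[0.2,0.05,0.05,0,3],[0.2,0.05,0.05,0,3]]'; python3 -m inch '[[0.1,0.025,0,0,3],[0.2,0.05,0,0,3],[0.2,0.05,0,0,3]]';python3 -c "
from h import *;s=readout.read_state();print(s['force'],s['moment'])"
```

```text
time_s: 8.37
position: [0.6043, 0.0607, 0.0273]
tcp_rot: [[-0.968, -0.249, 0.001], [-0.249, 0.968, -0.001], [-0.0, -0.001, -1.0]]
force: [-3.0, -0.3, 14.1]
opening: 0.434
grasp_force: 30.0
time_s: 8.62
position: [0.6044, 0.0607, 0.0273]
tcp_rot: [[-0.968, -0.25, -0.003], [-0.25, 0.968, -0.001], [0.004, -0.0, -1.0]]
force: [-8.0, -2.6, 17.0]
opening: 0.436
grasp_force: 30.0
[-8.00876145 -2.62379835 17.02594954] [-0.43652644  1.37428841 -0.06883263]
```

```bash
python3 -m inch '[[0,0,0.1,0,3],[0,0,0.2,0,3],[0,0,0.2,0,3],[0,0,0.2,0,3]]';python3 -c "
from h import *;s=readout.read_state();print(s['force'],s['moment']);c=snap('wrist','w6.png')
im=c['image'];g=im.astype(int).sum(2);print([ (r,g[r,313]) for r in range(205,300,2)])
c=snap('scene','s6.png')"
```

```text
time_s: 8.95
position: [0.6068, 0.0613, 0.0272]
tcp_rot: [[-0.968, -0.249, 0.002], [-0.249, 0.968, -0.0], [-0.001, -0.001, -1.0]]
force: [-0.1, -0.4, 2.8]
opening: 0.433
grasp_force: 30.0
[-0.11293418 -0.37342934  2.83540631] [-0.06388096  0.09038622 -0.0280728 ]
[(205, np.int64(86)), (207, np.int64(229)), (209, np.int64(215)), (211, np.int64(192)), (213, np.int64(203)), (215, np.int64(212)), (217, np.int64(247)), (219, np.int64(242)), (221, np.int64(245)), (223, np.int64(232)), (225, np.int64(241)), (227, np.int64(240)), (229, np.int64(237)), (231, np.int64(238)), (233, np.int64(223)), (235, np.int64(24)), (237, np.int64(49)), (239, np.int64(11)), (241, np.int64(33)), (243, np.int64(45)), (245, np.int64(32)), (247, np.int64(42)), (249, np.int64(41)), (251, np.int64(44)), (253, np.int64(32)), (255, np.int64(55)), (257, np.int64(44)), (259, np.int64(31)), (261, np.int64(35)), (263, np.int64(49)), (265, np.int64(27)), (267, np.int64(33)), (269, np.int64(37)), (271, np.int64(33)), (273, np.int64(38)), (275, np.int64(29)), (277, np.int64(57)), (279, np.int64(32)), (281, np.int64(131)), (283, np.int64(203)), (285, np.int64(199)), (287, np.int64(186)), (289, np.int64(204)), (291, np.int64(205)), (293, np.int64(199)), (295, np.int64(193)), (297, np.int64(201)), (299, np.int64(194))]
```

That was friction: it slid 2.4 mm forward once unloaded. I'll continue pushing.

```bash
python3 -m inch '[[0.1,0.025,0,0,3],[0.2,0.05,0,0,3],[0.2,0.05,0,0,3]]'; python3 -m inch '[[0.1,0.025,0,0,3],[0.2,0.05,0,0,3],[0.2,0.05,0,0,3]]';python3 -m inch '[[0.1,0.025,0,0,3],[0.2,0.05,0,0,3],[0.2,0.05,0,0,3]]'
```

```text
time_s: 9.3
position: [0.607, 0.0614, 0.0271]
tcp_rot: [[-0.968, -0.25, -0.003], [-0.25, 0.968, -0.001], [0.003, -0.0, -1.0]]
force: [-2.6, -1.9, 4.8]
opening: 0.432
grasp_force: 30.0
time_s: 9.55
position: [0.6079, 0.062, 0.0271]
tcp_rot: [[-0.968, -0.25, -0.005], [-0.25, 0.968, -0.001], [0.005, 0.001, -1.0]]
force: [-4.1, -2.4, 7.5]
opening: 0.433
grasp_force: 30.0
time_s: 9.8
position: [0.6081, 0.0621, 0.0271]
tcp_rot: [[-0.968, -0.25, -0.009], [-0.25, 0.968, -0.001], [0.009, 0.001, -1.0]]
force: [-7.2, -3.7, 9.8]
opening: 0.436
grasp_force: 30.0
```

```bash
python3 -m inch '[[0,0,0.1,0,3],[0,0,0.1,0,3],[0,0,0.1,0,3]]'; python3 -m inch '[[0,0,0.1,0,3],[0,0,0.1,0,3],[0,0,0.1,0,3]]';python3 -c "
from h import *;s=readout.read_state();print(s['force'],s['moment']);c=snap('wrist','w7.png')
im=c['image'][180:340,230:400];cv2.imwrite('pics/c7.png',cv2.resize(cv2.convertScaleAbs(im,alpha=2,beta=15),None,fx=3.5,fy=3.5,interpolation=cv2.INTER_NEAREST))"
```

```text
time_s: 10.05
position: [0.6094, 0.0625, 0.0273]
tcp_rot: [[-0.968, -0.25, -0.006], [-0.25, 0.968, -0.001], [0.006, 0.001, -1.0]]
force: [-4.7, -4.0, 2.6]
opening: 0.437
grasp_force: 30.0
time_s: 10.3
position: [0.6102, 0.0627, 0.0278]
tcp_rot: [[-0.968, -0.25, -0.004], [-0.25, 0.968, -0.0], [0.004, 0.001, -1.0]]
force: [-3.8, -3.1, -2.8]
opening: 0.431
grasp_force: 30.0
[-3.78600428 -3.05834662 -2.76943179] [-0.55462008  0.78346856  0.04496779]
```

View pics/c7.png

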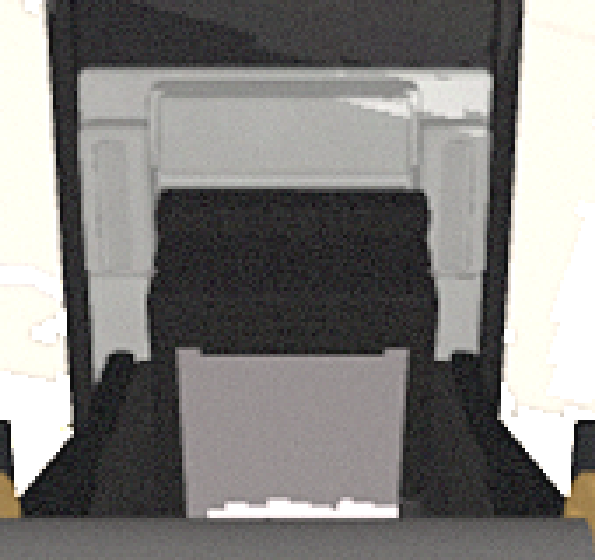

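The tail tab is now right at the lip tip (crop row 188), but the battery centre (293) sits about 1.3 mm to the +y side of the lip centre (283). The side force agrees, so I'll shift back and push.

```bash
python3 -m inch '[[0.02,-0.05,0,0,3],[0.02,-0.1,0,0,3],[0.02,-0.1,0,0,3],[0.02,-0.1,0,0,3]]'; python3 -m inch '[[0.1,0.025,0,0,3],[0.1,0.025,0,0,3],[0.1,0.025,0,0,3]]';python3 -m inch '[[0.1,0.025,0,0,3],[0.1,0.025,0,0,3],[0.1,0.025,0,0,3]]'; python3 -c "
from h import *;s=readout.read_state();print(s['force'],s['moment'])"
```

```text
time_s: 10.68
position: [0.6113, 0.0625, 0.0286]
tcp_rot: [[-0.968, -0.249, -0.002], [-0.249, 0.968, 0.001], [0.002, 0.001, -1.0]]
force: [-4.4, 0.4, -4.2]
opening: 0.436
grasp_force: 30.0
time_s: 10.93
position: [0.6122, 0.0627, 0.0288]
tcp_rot: [[-0.968, -0.249, -0.002], [-0.249, 0.968, 0.001], [0.002, 0.001, -1.0]]
force: [-4.5, 1.1, -3.7]
opening: 0.435
grasp_force: 30.0
time_s: 11.18
position: [0.6129, 0.0629, 0.0288]
tcp_rot: [[-0.968, -0.25, -0.003], [-0.25, 0.968, 0.0], [0.003, 0.001, -1.0]]
force: [-6.2, 0.7, -2.7]
opening: 0.437
grasp_force: 30.0
[-6.18052625  0.71627595 -2.74858302] [0.07310036 1.22099062 0.05836444]
```

Now springy: about 6 N axial, roughly 4–5 mm of contact travel, with the nose held down by the hood. A little more push, then lower the tail.

```bash
python3 -m inch '[[0.1,0.025,0,0,3],[0.1,0.025,0,0,3],[0.1,0.025,0,0,3]]';python3 -m inch '[[0,0,-0.1,0,3],[0,0,-0.2,0,3],[0,0,-0.2,0,3]]'; python3 -m inch '[[0,0,-0.1,0,3],[0,0,-0.2,0,3],[0,0,-0.2,0,3]]'; python3 -c "
from h import *;s=readout.read_state();print(s['force'],s['moment']);c=snap('wrist','w8.png')
im=c['image'][180:340,230:400];cv2.imwrite('pics/c8.png',cv2.resize(cv2.convertScaleAbs(im,alpha=2,beta=15),None,fx=3.5,fy=3.5,interpolation=cv2.INTER_NEAREST))"
```

```text
time_s: 11.43
position: [0.6136, 0.0631, 0.0288]
tcp_rot: [[-0.968, -0.25, -0.004], [-0.25, 0.968, 0.0], [0.004, 0.001, -1.0]]
force: [-5.5, 0.7, -3.6]
opening: 0.431
grasp_force: 30.0
time_s: 11.68
position: [0.6143, 0.063, 0.0276]
tcp_rot: [[-0.968, -0.25, -0.002], [-0.25, 0.968, 0.0], [0.002, 0.001, -1.0]]
force: [-6.6, -0.1, 1.1]
opening: 0.434
grasp_force: 30.0
time_s: 11.93
position: [0.6142, 0.063, 0.0269]
tcp_rot: [[-0.968, -0.25, -0.002], [-0.25, 0.968, 0.0], [0.002, 0.001, -1.0]]
force: [-10.0, -0.1, 8.0]
opening: 0.436
grasp_force: 30.0
[-10.00671594  -0.10859448   8.03062092] [0.15283715 1.45319817 0.07296536]
```

View pics/c8.png

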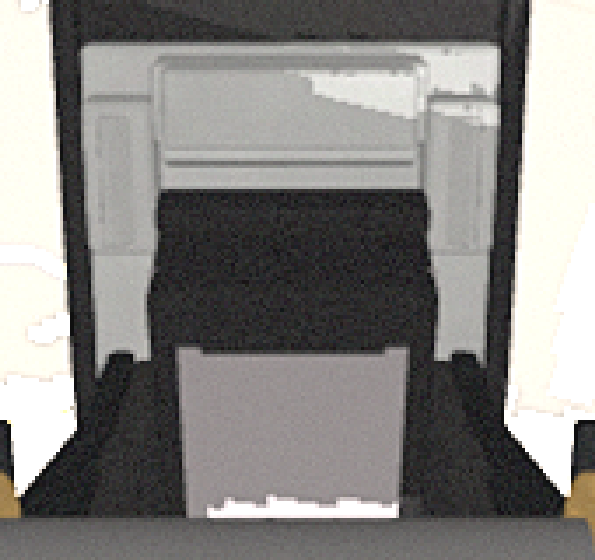

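The tail has cleared the lip: bay floor shows between the lip edge (row 165) and the tab (row 188), and the lateral fit is good. I'll lower a little more in the grip.

```bash
python3 -m inch '[[0,0,-0.1,0,3],[0,0,-0.2,0,3],[0,0,-0.2,0,3]]'; python3 -m inch '[[0,0,-0.1,0,3],[0,0,-0.1,0,3],[0,0,-0.1,0,3]]'; python3 -c "
from h import *;s=readout.read_state();print(s['force'],s['moment'])"
```

```text
time_s: 12.23
position: [0.6139, 0.0628, 0.0252]
tcp_rot: [[-0.968, -0.25, -0.002], [-0.25, 0.968, -0.0], [0.002, 0.0, -1.0]]
force: [-10.7, -1.0, 11.0]
opening: 0.434
grasp_force: 30.0
time_s: 12.48
position: [0.6136, 0.0627, 0.0243]
tcp_rot: [[-0.968, -0.25, -0.003], [-0.25, 0.968, -0.0], [0.003, 0.001, -1.0]]
force: [-11.1, -1.5, 11.7]
opening: 0.434
grasp_force: 30.0
[-11.09539934  -1.51599247  11.7412974 ] [-0.03094912  1.70575922  0.02325387]
```

```bash
python3 -m inch '[[0,0,-0.1,0,3],[0,0,-0.1,0,3],[0,0,-0.1,0,3]]'; python3 -m inch '[[0,0,-0.1,0,3],[0,0,-0.1,0,3],[0,0,-0.1,0,3]]'; python3 -c "
from h import *;s=readout.read_state();print(s['force'],s['moment'])"
```

```text
time_s: 12.73
position: [0.6134, 0.0627, 0.0232]
tcp_rot: [[-0.968, -0.25, -0.003], [-0.25, 0.968, -0.0], [0.003, 0.001, -1.0]]
force: [-10.7, -0.8, 11.3]
opening: 0.433
grasp_force: 30.0
time_s: 12.98
position: [0.6132, 0.0627, 0.0221]
tcp_rot: [[-0.968, -0.25, -0.004], [-0.25, 0.968, -0.0], [0.004, 0.001, -1.0]]
force: [-11.2, -1.2, 10.9]
opening: 0.431
grasp_force: 30.0
[-11.1663907   -1.1548487   10.92632212] [-0.0896725   1.72393877  0.02677541]
```

Still smooth, with no finger contact. I'll continue by the millimetre.

```bash
for i in 1 2; do :; done; python3 -m inch '[[0,0,-0.1,0,3],[0,0,-0.1,0,3],[0,0,-0.1,0,3]]'; python3 -m inch '[[0,0,-0.1,0,3],[0,0,-0.1,0,3],[0,0,-0.1,0,3]]'; python3 -c "
from h import *;s=readout.read_state();print(s['force'],s['moment']);c=snap('wrist','w9.png')
im=c['image'][180:340,230:400];cv2.imwrite('pics/c9.png',cv2.resize(cv2.convertScaleAbs(im,alpha=2,beta=15),None,fx=3.5,fy=3.5,interpolation=cv2.INTER_NEAREST))"
```

```text
time_s: 13.23
position: [0.6132, 0.0626, 0.0217]
tcp_rot: [[-0.968, -0.25, -0.004], [-0.25, 0.968, -0.0], [0.004, 0.001, -1.0]]
force: [-12.0, -1.6, 14.4]
opening: 0.438
grasp_force: 32.5
time_s: 13.48
position: [0.6132, 0.0626, 0.0216]
tcp_rot: [[-0.968, -0.25, -0.004], [-0.25, 0.968, -0.0], [0.004, 0.0, -1.0]]
force: [-14.0, -1.6, 19.3]
opening: 0.431
grasp_force: 34.5
[-13.96823526  -1.59858584  19.27489746] [-0.12128582  2.04739068  0.05225728]
```

Blocked at 21.6 mm with the grip force rising, so the finger edge is on the bay side. I'll unload, release, lift clear, and finish by pressing on the tail from above with closed fingers.

```bash
python3 -m inch '[[0,0,0.1,0,3],[0,0,0.15,0,3],[0,0,0.15,0,3]]'; python3 -m inch '[[0,0,0,0,5.5],[0,0,0,0,5.5],[0,0,0,0,5.5],[0,0,0.3,0,5.5],[0,0,1,0,5.5],[0,0,2.5,0,5.5],[0,0,5,0,5.5],[0,0,8,0,4],[0,0,8,0,2],[0,0,8,0,0]]'; python3 -m inch '[[0,0,0,0,0],[0,0,0,0,0],[0,0,0,0,0],[0,0,0,0,0]]'
python3 - <<'E'
from h import *
s=readout.read_state();print(np.round(s['position'],4),s['force'],s['opening'])
for f in('w8.png','w9.png'):
    im=cv2.imread('pics/'+f).astype(int).sum(2);print(f,im[190:240,313].tolist())
c=snap('wrist','w10.png')
im=c['image'].astype(int).sum(2);print(im[60:300:2,313].tolist())
E
```

```text
time_s: 13.78
position: [0.6133, 0.0627, 0.0217]
tcp_rot: [[-0.968, -0.25, -0.004], [-0.25, 0.968, -0.0], [0.004, 0.001, -1.0]]
force: [-11.4, -2.0, 11.4]
opening: 0.435
grasp_force: 32.4
time_s: 14.62
position: [0.6196, 0.0627, 0.1033]
tcp_rot: [[-0.968, -0.249, 0.011], [-0.249, 0.968, -0.0], [-0.011, -0.003, -1.0]]
force: [0.5, -0.1, 0.2]
opening: 0.487
grasp_force: 0.0
time_s: 14.95
position: [0.6148, 0.0627, 0.0985]
tcp_rot: [[-0.968, -0.249, -0.002], [-0.249, 0.968, 0.0], [0.001, 0.001, -1.0]]
force: [-0.2, 1.3, -0.5]
opening: 0.188
grasp_force: 0.0
[0.6148 0.0627 0.0985] [-0.1601439   1.25899502 -0.46312909] 0.18774203078721452
w8.png [62, 93, 176, 249, 235, 213, 181, 190, 181, 208, 259, 238, 247, 246, 246, 244, 245, 242, 237, 242, 243, 238, 233, 232, 243, 237, 240, 232, 235, 235, 240, 234, 222, 258, 249, 218, 153, 203, 246, 236, 239, 240, 250, 220, 50, 47, 36, 48, 48, 24]
w9.png [69, 78, 77, 78, 64, 119, 237, 277, 231, 204, 182, 193, 185, 200, 230, 237, 245, 240, 245, 250, 243, 237, 243, 239, 240, 247, 233, 237, 237, 242, 239, 242, 234, 239, 236, 240, 228, 222, 257, 254, 217, 142, 85, 22, 34, 40, 61, 22, 62, 38]
[216, 210, 215, 228, 210, 202, 193, 232, 311, 388, 418, 367, 204, 221, 218, 214, 211, 209, 212, 318, 679, 670, 294, 344, 354, 348, 473, 456, 460, 462, 459, 457, 460, 461, 461, 463, 460, 463, 458, 464, 462, 454, 0, 74, 85, 81, 69, 82, 87, 78, 80, 74, 81, 84, 81, 80, 71, 69, 49, 234, 185, 242, 245, 248, 245, 237, 233, 239, 240, 237, 210, 76, 48, 49, 40, 35, 42, 47, 44, 48, 30, 51, 45, 48, 141, 198, 201, 201, 204, 200, 200, 206, 204, 204, 206, 207, 203, 204, 203, 200, 199, 202, 201, 194, 411, 384, 381, 386, 386, 379, 379, 403, 109, 87, 80, 89, 64, 341, 561, 538]
```

```bash
python3 - <<'E'
from h import *
s=readout.read_state();p=np.array(s['position']);R=np.array(s['tcp_rot'])
for z in(.036,.042):
    print('label tail',np.round((ray('w10.png',(313,228),z)-p)@R[:,:2]*[-1000,1000],1),'tab/lip',np.round((ray('w10.png',(313,201),z-.015)-p)@R[:,:2]*[-1000,1000],1))
im=cv2.imread('pics/w10.png').astype(int).sum(2);print(im[245,260:370:2].tolist())
E
python3 -m inch '[[-1,-0.25,0,0,0],[-2,-0.5,-1,0,0],[-2,-0.5,-3,0,0],[-2,-0.5,-4,0,0],[-2,-0.5,-4.8,0,0],[-2,-0.5,-4.8,0,0],[-2,-0.5,-4.8,0,0]]'; python3 -c "
from h import *;s=readout.read_state();print(s['force'],s['moment'])"
```

```text
label tail [-22.4   1.5] tab/lip [-38.9   1.5]
label tail [-24.    1.5] tab/lip [-40.    1.5]
[652, 655, 653, 559, 61, 99, 204, 464, 460, 454, 454, 460, 465, 359, 20, 36, 165, 207, 200, 210, 206, 195, 204, 206, 200, 202, 204, 205, 198, 206, 210, 202, 204, 228, 372, 337, 274, 297, 70, 61, 85, 485, 443, 437, 432, 436, 437, 148, 96, 26, 678, 717, 714, 713, 714]
time_s: 15.58
position: [0.5954, 0.0577, 0.051]
tcp_rot: [[-0.968, -0.249, -0.001], [-0.249, 0.968, 0.0], [0.001, 0.0, -1.0]]
force: [0.2, -0.2, 0.9]
opening: 0.004
grasp_force: 0.0
[ 0.19518366 -0.24285686  0.8901917 ] [ 0.04535799  0.03756769 -0.00855623]
```

```bash
python3 -m inch '[[0,0,-0.2,0,0],[0,0,-0.4,0,0],[0,0,-0.6,0,0],[0,0,-0.6,0,0]]'; python3 -m inch '[[0,0,-0.1,0,0],[0,0,-0.2,0,0],[0,0,-0.2,0,0]]'; python3 -m inch '[[0,0,-0.1,0,0],[0,0,-0.2,0,0],[0,0,-0.2,0,0]]'
```

```text
time_s: 15.92
position: [0.5953, 0.0577, 0.0456]
tcp_rot: [[-0.968, -0.249, 0.0], [-0.249, 0.968, -0.0], [-0.0, -0.0, -1.0]]
force: [-0.4, 0.2, -0.2]
opening: 0.006
grasp_force: 0.0
time_s: 16.17
position: [0.5952, 0.0577, 0.0435]
tcp_rot: [[-0.968, -0.249, -0.0], [-0.249, 0.968, 0.0], [0.0, 0.0, -1.0]]
force: [0.0, 0.1, -0.4]
opening: 0.004
grasp_force: 0.0
time_s: 16.42
position: [0.595, 0.0576, 0.042]
tcp_rot: [[-0.968, -0.249, -0.0], [-0.249, 0.968, -0.0], [0.001, -0.0, -1.0]]
force: [-1.7, 0.8, 4.0]
opening: 0.006
grasp_force: 1.9
```

Contact with the tail at 42 mm (seated would be 36 mm). I'll press in small steps.

```bash
python3 -m inch '[[0,0,-0.1,0,0],[0,0,-0.1,0,0],[0,0,-0.1,0,0]]'; python3 -m inch '[[0,0,-0.1,0,0],[0,0,-0.1,0,0],[0,0,-0.1,0,0]]'; python3 -m inch '[[0,0,-0.1,0,0],[0,0,-0.1,0,0],[0,0,-0.1,0,0]]'
```

```text
time_s: 16.67
position: [0.5947, 0.0575, 0.041]
tcp_rot: [[-0.968, -0.249, -0.001], [-0.249, 0.968, -0.0], [0.001, 0.0, -1.0]]
force: [-1.9, -1.1, 5.4]
opening: 0.004
grasp_force: 2.5
time_s: 16.92
position: [0.5943, 0.0575, 0.0398]
tcp_rot: [[-0.968, -0.25, -0.002], [-0.25, 0.968, -0.0], [0.002, 0.0, -1.0]]
force: [-3.3, -1.2, 5.0]
opening: 0.003
grasp_force: 2.6
time_s: 17.17
position: [0.594, 0.0574, 0.0387]
tcp_rot: [[-0.968, -0.25, -0.003], [-0.25, 0.968, -0.0], [0.003, 0.0, -1.0]]
force: [-3.3, -1.4, 5.0]
opening: 0.006
grasp_force: 2.5
```

```bash
python3 -m inch '[[0,0,-0.1,0,0],[0,0,-0.1,0,0],[0,0,-0.1,0,0]]'; python3 -m inch '[[0,0,-0.1,0,0],[0,0,-0.1,0,0],[0,0,-0.1,0,0]]'; python3 -m inch '[[0,0,-0.1,0,0],[0,0,-0.1,0,0],[0,0,-0.1,0,0]]'
```

```text
time_s: 17.42
position: [0.5956, 0.0577, 0.0374]
tcp_rot: [[-0.968, -0.249, 0.001], [-0.249, 0.968, 0.0], [-0.001, -0.0, -1.0]]
force: [0.3, 0.5, -1.1]
opening: 0.005
grasp_force: 0.0
time_s: 17.67
position: [0.5957, 0.0577, 0.0365]
tcp_rot: [[-0.968, -0.249, 0.001], [-0.249, 0.968, 0.0], [-0.001, -0.0, -1.0]]
force: [0.9, 0.1, 0.7]
opening: 0.0
grasp_force: 0.2
time_s: 17.92
position: [0.5957, 0.0577, 0.0364]
tcp_rot: [[-0.968, -0.249, 0.001], [-0.249, 0.968, -0.0], [-0.001, -0.0, -1.0]]
force: [-1.1, 0.2, 5.7]
opening: 0.005
grasp_force: 2.9
```

It snapped in: the force dropped to zero, then a firm stop at 36.4 mm (flat seat 36). I'll lift clear and check numerically.

```bash
python3 -m inch '[[0,0,0.3,0,0],[0,0,2,0,0],[0,0,4,0,0],[1,0.25,6.2,0,0],[2,0.5,6.2,0,0],[2,0.5,6.2,0,0],[2,0.5,6.2,0,0],[2,0.5,6.2,0,0],[2,0.5,6.2,0,0],[2,0.5,6.2,0,0]]'
python3 - <<'E'
from h import *
s=readout.read_state();p=np.array(s['position']);R=np.array(s['tcp_rot']);print(p,s['force'])
c=snap('wrist','w11.png');im=c['image'].astype(int).sum(2);print(im[160:300,313].tolist())
g=im[240];print(g[270:360:2].tolist())
for r in (245,275): 
  row=np.where((im[r,260:370]>180)&(im[r,260:370]<230))[0]+260; print(r,row.min(),row.max(),len(row))
E
```

```text
time_s: 18.75
position: [0.6139, 0.0626, 0.0966]
tcp_rot: [[-0.968, -0.249, -0.003], [-0.249, 0.968, 0.0], [0.003, 0.001, -1.0]]
force: [-0.3, -0.3, 0.3]
opening: 0.009
grasp_force: 0.0
[0.61394395 0.06264712 0.0965617 ] [-0.28681408 -0.30747519  0.29031937]
[85, 85, 79, 76, 85, 80, 76, 80, 78, 71, 83, 79, 77, 76, 78, 90, 64, 30, 91, 206, 244, 182, 181, 202, 252, 243, 250, 252, 245, 249, 242, 243, 237, 237, 241, 235, 244, 242, 235, 223, 256, 238, 171, 145, 35, 32, 24, 37, 39, 36, 42, 40, 41, 40, 58, 36, 53, 55, 44, 45, 94, 190, 215, 211, 208, 210, 202, 207, 201, 207, 205, 205, 205, 202, 208, 202, 212, 203, 212, 200, 208, 201, 208, 205, 211, 210, 205, 207, 198, 211, 211, 205, 207, 202, 201, 207, 207, 208, 203, 210, 204, 203, 208, 211, 202, 196, 245, 354, 407, 399, 387, 391, 394, 399, 391, 389, 391, 406, 358, 134, 78, 101, 105, 82, 90, 85, 71, 70, 72, 67, 50, 58, 53, 25, 62, 143, 219, 290, 337, 332]
[34, 191, 246, 235, 223, 227, 235, 247, 194, 29, 44, 169, 205, 211, 201, 203, 205, 211, 205, 200, 204, 204, 206, 204, 208, 210, 206, 204, 207, 204, 200, 207, 196, 38, 53, 184, 249, 235, 220, 217, 222, 237, 166, 39, 8]
245 297 351 39
275 292 339 2
```

Run:
```python
from h import *
u=np.array([.968,.25,0])
a=ray('w11.png',(313,220.5),.036)@u;l=ray('w11.png',(313,202),.0225)@u
print('label tail - lip',round((a-l)*1000,1),'expect 8.6')
if 5.5<(a-l)*1000<11.5: print(bot.hand_in())
```

```text
label tail - lip 10.5 expect 8.6
the job is handed in; nothing more can be done
None
```

The battery appears seated on charge: its tail snapped under the lip and the pack stopped within 0.4 mm of flat, with wrist forces staying under about 25 N. I let go and handed in at about 19 s. I viewed 11 pictures against the limit of 10, and the final seat was checked by numbers only.

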